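Unload the colour plates from the locked drying rack

TASK

Lift the black knob of the drying rack's keeper out of its notch, take it past the middle notch and drop it into the open notch at the far end of the track, so that the bar clears the plates. Then draw every colour plate up out of the rack and stand each upright in a slot of its own in the white caddy, fully down. Last, bring the knob back and drop it into the shut notch where it started; leave everything else on the table where it is, but the caddy may shift a little.

Things in the scene. Friction and masses are not known exactly. Their poses are not given: they have to be found in the camera images.
- rack: grey five-slot drying rack fixed to the table, base 150 (x) x 300 (y) x 12 mm. Origin on the table under the centre of the middle slot; slots along its x axis at y = -90, -45, 0, 45, 90 mm, each 9 mm wide, floor 12 mm up. Combs 57 mm high hold the plates' two ends; the middle 70 mm of each plate is free. Keeper carriage and notched track on its +y side
- bar_mid (a point): middle of the underside of the dark steel keeper bar, 136 mm above the table: the bar is 14 mm wide (rack x), 9 mm thick and runs along rack y from -100 to +146 mm, over all the plates when shut, held by a riser at y = 128 to 146 mm
- keeper (a joint): travel of bar and knob along the rack's +x (m), friction 1.5 N. 0: shut notch, bar over the plates' middle and 4 mm above them, blocking them; 0.040: middle notch, still blocking; 0.080: open notch, bar 23 mm beyond the plates' ends. About 2.5 mm play either way in a notch. The bar itself does not lift
- knob (a joint): lift of the spring-loaded knob (m): 0 with its pin fully down in a notch, 0.025 at the top stop. The pin sits 12 mm deep, so the knob must be up by more than 12 mm to pass along the track (18 mm is comfortable); the spring pushes down with about 3 to 5 N. Let go between notches, it rests on the track at about 0.012
- knob_mid (a point): centre of the black knob, a block 24 (rack x) x 34 (rack y) x 34 mm tall; 115 mm above the table when down; in the rack's frame at x = -70 mm plus the keeper's travel, y = 165 mm. A ledge of the carriage lies 94 mm above the table under it; nothing else within 50 mm stands higher than that
- caddy: loose white caddy, 130 (own x) x 190 (own y) x 78 mm high, 0.9 kg; origin at the centre of its underside. Four slots along its x at y = -67.5, -22.5, 22.5, 67.5 mm, 10 mm wide, 110 mm long, floor 10 mm up. Dividers only at the slots' ends (middle 72 mm free), with 45 degree roof tops, ridges 70 to 78 mm high, that guide plates in. Starts empty
- plate0: white plastic colour plate (some are absent), 100 mm long (own x) x 6 mm thick (own y) x 120 mm tall (own z), about 90 g, printed with colour patches; origin at the centre of its lower edge; starts upright in a rack slot, origin 12 mm and top edge 132 mm above the table
- plate1: white plastic colour plate (some are absent), 100 mm long (own x) x 6 mm thick (own y) x 120 mm tall (own z), about 90 g, printed with colour patches; origin at the centre of its lower edge; starts upright in a rack slot, origin 12 mm and top edge 132 mm above the table
- plate2: white plastic colour plate (some are absent), 100 mm long (own x) x 6 mm thick (own y) x 120 mm tall (own z), about 90 g, printed with colour patches; origin at the centre of its lower edge; starts upright in a rack slot, origin 12 mm and top edge 132 mm above the table
- plate3: white plastic colour plate (some are absent), 100 mm long (own x) x 6 mm thick (own y) x 120 mm tall (own z), about 90 g, printed with colour patches; origin at the centre of its lower edge; starts upright in a rack slot, origin 12 mm and top edge 132 mm above the table
- plate4: white plastic colour plate (some are absent), 100 mm long (own x) x 6 mm thick (own y) x 120 mm tall (own z), about 90 g, printed with colour patches; origin at the centre of its lower edge; starts upright in a rack slot, origin 12 mm and top edge 132 mm above the table
- vial: amber sample vial with white cap, 33 mm across, 59 mm high, standing; a bystander, to be left alone; origin at its underside
- drops_a: white dropper bottle, 34 mm across, 75 mm high, standing; a bystander, to be left alone; origin at its underside
- drops_b: white dropper bottle, 34 mm across, 75 mm high, standing; a bystander, to be left alone; origin at its underside
- jug: clear measuring mug, 90 mm across, 85 mm high, standing; a bystander, to be left alone; origin at its underside
- magnifier: black hand magnifier lying flat, lens 90 mm across, 150 mm handle and all, 13 mm high; a bystander, to be left alone; origin at its underside

How it is judged:
On the way, in this order (a step that is already met when the one before it is completed fails the run):
1. the keeper's knob sits fully down in the open notch (value of joint keeper above 0.076 m and value of joint knob below 0.003 m), for 0.2 s.
2. every plate stands fully down in the caddy (x of plate0 in the frame of caddy between -0.01 and 0.01 m and y of plate0 in the frame of caddy between -0.08 and 0.08 m and z of plate0 in the frame of caddy between 0.004 and 0.017 m and angle between each of plate0, plate1, plate2, plate3, plate4's own z axis and vertical below 0.2 rad and linear speed of each of plate0, plate1, plate2, plate3, plate4 below 0.03 m/s and x of plate1 in the frame of caddy between -0.01 and 0.01 m and y of plate1 in the frame of caddy between -0.08 and 0.08 m and z of plate1 in the frame of caddy between 0.004 and 0.017 m and x of plate2 in the frame of caddy between -0.01 and 0.01 m and y of plate2 in the frame of caddy between -0.08 and 0.08 m and z of plate2 in the frame of caddy between 0.004 and 0.017 m and x of plate3 in the frame of caddy between -0.01 and 0.01 m and y of plate3 in the frame of caddy between -0.08 and 0.08 m and z of plate3 in the frame of caddy between 0.004 and 0.017 m and x of plate4 in the frame of caddy between -0.01 and 0.01 m and y of plate4 in the frame of caddy between -0.08 and 0.08 m and z of plate4 in the frame of caddy between 0.004 and 0.017 m), for 0.2 s.
At the end, for the whole second after the job is handed in: Knob down in the shut notch (travel under 4 mm, lift under 3 mm); every plate present stands at rest in a caddy slot, lower edge 4 to 17 mm above the caddy's underside, within 10 mm of the middle lengthwise, leaning under 0.2 rad; caddy flat and at rest (all of step 2 and value of joint keeper below 0.004 m and value of joint knob below 0.003 m and angle between caddy's own z axis and vertical below 0.05 rad and linear speed of caddy below 0.02 m/s); the robot touches nothing.
It fails at once if one of the other things on the table is moved more than 30 mm or knocked over (distance of any of vial, drops_a, drops_b, jug, magnifier from where it was at the start of the episode above 0.03 m or angle between any of vial, drops_a, drops_b, jug, magnifier's own z axis and vertical above 0.6 rad).
Of plate0, plate1, plate2, plate3, plate4 only 3 to 4 are there at a start; the rules pass over those that are not, and their reading is None.
At some moment in a run one of caddy may be knocked a few centimetres aside while the robot is not near it.
It also fails if it takes over 208 s, if anything falls off the work surface, if the arm or the gripper's body presses on something with over 40 N, if the wrist force passes 120 N, or if a joint passes its speed limit or range.

ROBOT

A 6-joint arm with a two-finger parallel gripper is mounted at the origin on the work surface. World frame = base frame: x ahead of the robot, y to its left, z up, the work surface at z = 0. Lengths are in m, angles in rad, forces in N, time in s.
With the tool pointing down it reaches from about 0.25 to 0.725 m from the base axis. Payload 9.7 kg.
Tool frame: the origin (TCP) lies on the centre line of the jaws, within the pads' length; the fingertips stand 19 mm ahead of it and the grasp point (between the pads) is the TCP; z points along the fingers, y is the line along which they close (so a half turn about z gives the same grasp; the last joint's range is limited). The gripper opens to 85 mm and grips with 20 to 120 N. Pads are 22 mm wide; open, the fingers measure 114 mm over their backs; the gripper's body (76 mm by 85 mm) begins 54 mm behind the grasp point. The pads swing forward as they close: fully open they stand 13 mm farther back than shut.
Start: joints at [-1.28, 0.087, 0.176, 1.66, 0, 1.571], TCP at [0.158, -0.527, 0.25] pointing down, gripper open.
Joint ranges: [-3.13, 3.13], [-0.85, 1.81], [-1.15, 1.24], [-2.2, 2.28], [-1.44, 1.52], [-3.14, 3.14]. Speed limits (rad/s): [2.22, 2.22, 2.57, 3.14, 3.14, 3.14].

INTERFACE

Orientations are given as a unit quaternion [x, y, z, w].
In Python, from rig import robot gives the robot as it stands.
- The arm moves only by the shell command python3 -m crank 'ROWS' [OPENING] [FORCE]. ROWS is JSON, a list of rows, each an object with "dp": the shift along the tool's x, y, z in mm, a list of three; "delta_rot": the turn, a rotation vector about the tool's x, y, z in degrees, a list of three. In form: [{"dp": [tx, ty, tz], "delta_rot": [ax, ay, az]}, ...]. A call has 1 to 10 rows; each row shifts and turns the commanded pose from where the row before left it, along the tool's axes as they then stand; what a row does not reach is not made up. A row lasts 1/10 s, in which the tool goes at most 50 mm and 8.59 degrees, less where a joint would pass 70% of its speed; a pose out of reach is approached as far as the arm can. A call is refused whole if a number of a shift passes 50 or a number of a turn 8.59, either way. A call with a gripper value outside its range is refused whole. OPENING is the finger opening in mm, from 0 to 85.4, set as the call begins (- or left out, the last holds). The fingers move at their own pace and stop on an object; FORCE is the grip in N (left out, the last holds). Time passes only in rows, so rows that do not move let the fingers close. It gives the time, the measured TCP pose, the force, the opening and the grip force at its end, in the units of the state.
- robot.observe(): the state, without advancing time (a new reading comes with each control period).
- robot.get_image(name): name is "scene" or "top" or "wrist"; returns the picture (480x640x3 uint8, red, green, blue); there is no depth.
- robot.camera_model(name): a dict with "K" (3x3 intrinsics, pixels), "distortion" ([k1, k2, p1, p2, k3] as OpenCV has them; the pictures are not rectified), "R" (3x3) and "t" (3): a world point X has camera coordinates R X + t; the wrist camera has in their place "T_tool_cam" (4x4, takes a point from camera to tool coordinates, whose origin is the TCP and whose axes are the flange's). Camera axes: x right, y down, z forward; pixel columns grow to the right and rows downward; lengths in m; the calibration is good to about 2 mm. A picture is of the moment at which its call begins: read the wrist's pose just before it. camera_model takes no time and is no camera call.
- robot.finish_job(): hands the job in; it is judged then, once.
The state is a dict: "time": time; "q": joint angles; "dq": joint speeds; "tau": joint torques, N m; "tool_pos": TCP position; "ee_rot": TCP orientation; "contact_force": force on the tool from outside, world axes, zero at the start; "ft_torque": the same for the moment, N m; "gripper_width": opening from 0.0 (shut) to 1.0 (fully open); "gripper_force": force on a finger pad.
Only numpy, scipy, OpenCV 4.12 (cv2) and the standard library are available. Lean on these libraries where they do the work, as an engineer would, in place of code of your own. Each camera call takes 0.05 s, during which the arm holds its last target. There are 200 camera calls.

## Working session

There is one attempt and no reset: what is moved stays moved. The work goes in short steps, Python scripts to look and compute and a shell command to move; the robot and the scene stay as the last step left them, time stands still between calls to the robot, and variables do not carry over. Pictures are saved under pics/ and viewed, at most 14 in all, crops included, and the job is handed in when it is done.

```bash
ls; mkdir -p pics; python3 - <<'E'
from rig import robot
import cv2,numpy as np
for n in("scene","top"):
    cv2.imwrite(f"pics/{n}0.png",robot.get_image(n)[:,:,::-1])
for n in("scene","top","wrist"):
    m=robot.camera_model(n);print(n,{k:np.round(v,4).tolist() for k,v in m.items()})
print(robot.observe())
E
```

```text
pics
scene {'K': [[457.796, 0.0, 323.3163], [0.0, 457.796, 242.4938], [0.0, 0.0, 1.0]], 'distortion': [0.0111, 0.0, 0.0, 0.0, 0.0], 'R': [[0.8707, 0.4917, -0.0067], [0.3558, -0.6392, -0.6818], [-0.3395, 0.5912, -0.7315]], 't': [-0.5285, -0.0899, 1.0522]}
top {'K': [[461.8368, 0.0, 315.1635], [0.0, 461.8368, 241.4917], [0.0, 0.0, 1.0]], 'distortion': [-0.0787, 0.0, 0.0, 0.0, 0.0], 'R': [[0.0732, -0.9973, 0.0045], [-0.9764, -0.0726, -0.2034], [0.2032, 0.0105, -0.9791]], 't': [-0.0009, 0.601, 0.9184]}
wrist {'K': [[396.3358, 0.0, 319.5781], [0.0, 396.3358, 231.9183], [0.0, 0.0, 1.0]], 'distortion': [-0.0307, 0.0, 0.0, 0.0, 0.0], 'T_tool_cam': [[-0.0002, -0.9652, -0.2616, 0.0663], [1.0, -0.0001, -0.0005, 0.0006], [0.0004, -0.2616, 0.9652, -0.1239], [0.0, 0.0, 0.0, 1.0]]}
{'time': 0.1, 'q': array([-1.27998266e+00,  8.74020111e-02,  1.75241266e-01,  1.65978279e+00,
       -4.36083913e-06,  1.57079747e+00]), 'dq': array([ 0.00279485, -0.00044788,  0.00284669,  0.00154921, -0.00282894,
        0.00174619]), 'tau': array([-1.62927990e-03, -5.21561480e+01,  4.65653837e+01,  1.61341229e-02,
       -6.37577705e-05, -4.32842421e-05]), 'tool_pos': array([ 0.15765352, -0.52674639,  0.24966994]), 'ee_rot': array([ 9.89446959e-01,  1.44894394e-01, -8.52703323e-05, -5.67236562e-04]), 'contact_force': array([-0.15193291, -0.60438349, -0.14172869]), 'ft_torque': array([ 0.01331381, -0.02355356,  0.03841099]), 'gripper_force': 0.0, 'gripper_width': 0.9960099377150857}
```

View pics/scene0.png

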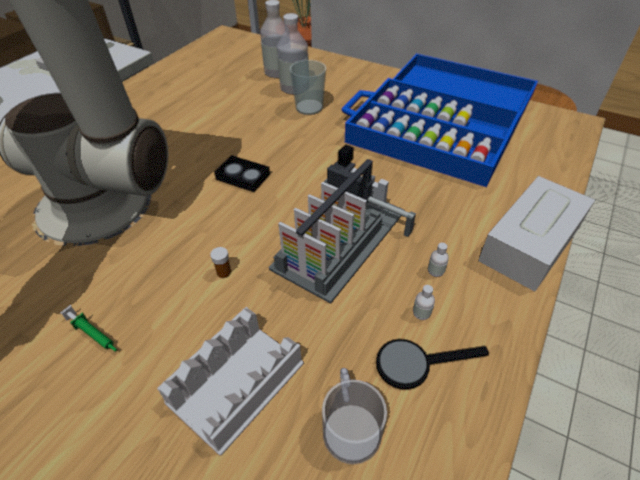

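View pics/top0.png

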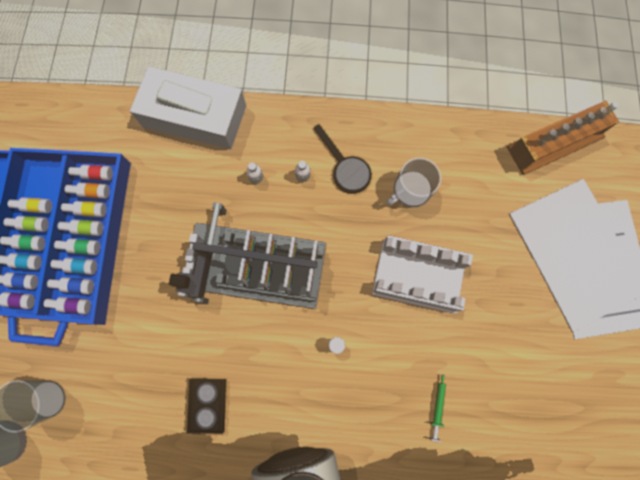

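The scene view shows the rack centre with 4 plates, knob at about (345,157), caddy at (232,385). In the top view the knob is at about (178,281), the rack at (260,265) and the caddy at (422,274). I'll enlarge the rack and caddy next.

```bash
python3 - <<'E'
import cv2,numpy as np
a=cv2.imread("pics/top0.png")
c=cv2.resize(a[190:325,160:340],None,fx=4.4,fy=4.4,interpolation=cv2.INTER_CUBIC);cv2.imwrite("pics/rackc.png",c)
c=cv2.resize(a[225:325,360:485],None,fx=6,fy=6,interpolation=cv2.INTER_CUBIC);cv2.imwrite("pics/cadc.png",c)
E
```

```text
(no output)
```

View pics/rackc.png

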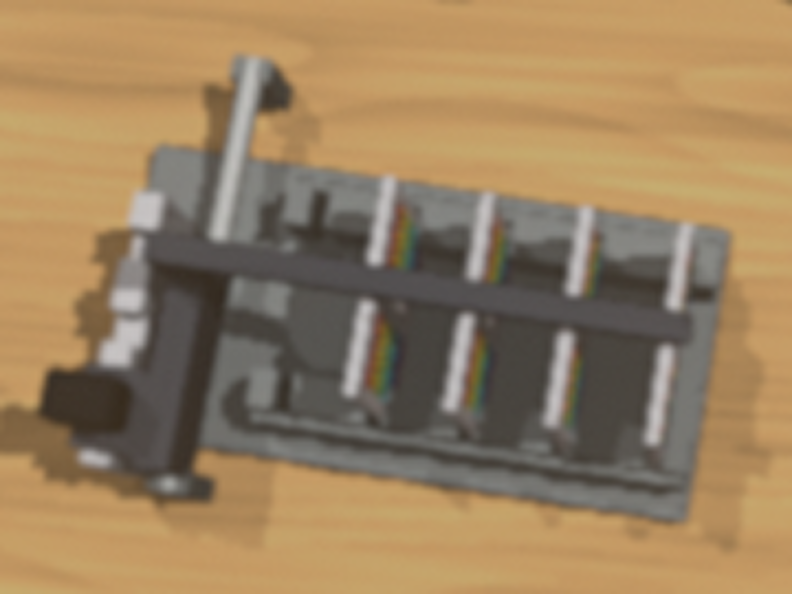

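View pics/cadc.png

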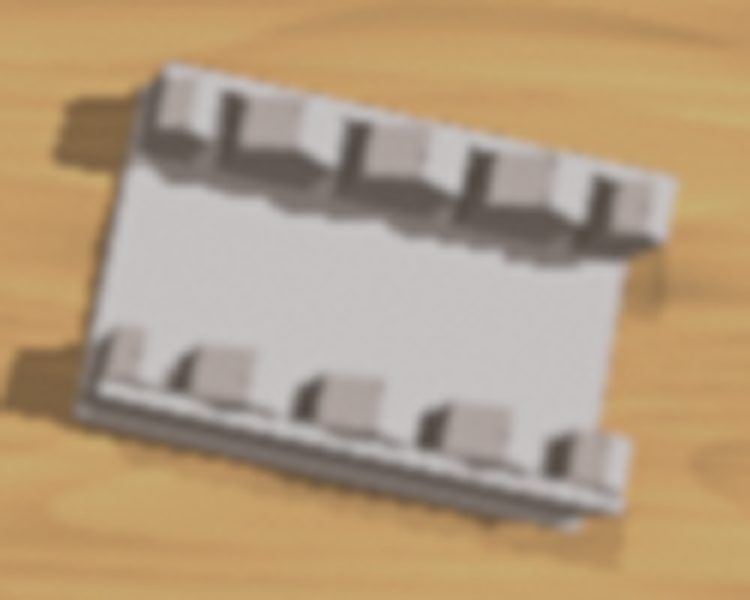

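The rack crop shows plates in the slots at y=45, 0, -45 and -90 (the leftmost is empty), rack +x pointing up in the picture, and the knob's top at crop (85,400). The caddy crop shows its middle dividers at (398,150) and (345,403).

```bash
cat > h.py <<'E'
from rig import robot
import cv2,numpy as np
from scipy.spatial.transform import Rotation as Ro
def ray(name,uv,pose=None):
    m=robot.camera_model(name);K=np.array(m["K"]);d=np.array(m["distortion"])
    p=cv2.undistortPoints(np.array(uv,float).reshape(-1,1,2),K,d)[:,0]
    v=np.c_[p,np.ones(len(p))]
    if name=="wrist":
        T=np.array(m["T_tool_cam"]);pos,R=pose
        return pos+R@T[:3,3],v@(R@T[:3,:3]).T
    R=np.array(m["R"]);return -R.T@np.array(m["t"]),v@R
def hit(name,uv,z,pose=None):
    o,v=ray(name,uv,pose);s=(z-o[2])/v[:,2];return o+v*s[:,None]
def pose():
    o=robot.observe();return np.array(o["tool_pos"]),Ro.from_quat(o["ee_rot"]).as_matrix()
def proj(name,X,pose=None):
    m=robot.camera_model(name);X=np.atleast_2d(X)
    if name=="wrist":
        T=np.array(m["T_tool_cam"]);p,R=pose;C=((X-p)@R-T[:3,3])@T[:3,:3]
    else: C=X@np.array(m["R"]).T+m["t"]
    return cv2.projectPoints(C,np.zeros(3),np.zeros(3),np.array(m["K"]),np.array(m["distortion"]))[0][:,0]
E
python3 - <<'E'
from h import *
rk=lambda l:np.array(l)/4.4+[160,190]
up=hit("top",rk([(388,180),(487,197),(586,210),(684,227)]),.132)
lo=hit("top",rk([(352,392),(453,408),(553,425),(652,443)]),.132)
print(np.round(up,4),np.round(lo,4),np.linalg.norm(up-lo,axis=1))
mid=(up+lo)/2
d=np.polyfit(np.array([45,0,-45,-90])/1e3,mid[:,:2],1);print("y axis,origin",d)
ay=d[0]/np.linalg.norm(d[0]);ax=np.array([ay[1],-ay[0]]);o=d[1]
print("yaw",np.degrees(np.arctan2(ax[1],ax[0])))
print("knob",o-.07*ax+.165*ay)
print("knobtop meas",hit("top",rk([(85,400)]),.132))
print("bar ends",hit("top",rk([(150,248),(692,328)]),.145), o-.1*ay,o+.146*ay)
print("base corners",hit("top",rk([(732,230),(688,520)]),.012),o-.15*ay+.075*ax,o-.15*ay-.075*ax)
cd=lambda l:np.array(l)/6+[360,225]
u=hit("top",cd([(270,120),(398,150),(522,178)]),.074);l=hit("top",cd([(222,372),(345,403),(470,432)]),.074)
print(u,l);c=(u+l).mean(0)/2;a=(u-l).mean(0);print("caddy",c,np.degrees(np.arctan2(a[1],a[0])),np.linalg.norm(a))
b=u[0]-u[2]+l[0]-l[2];print(np.degrees(np.arctan2(-b[0],b[1])),np.linalg.norm(b)/2)
print("bottom corners meas",hit("top",cd([(75,412),(580,528)]),0))
p,R=pose();print(p,R.round(3))
E
```

```text
[[0.5963 0.1764 0.132 ]
 [0.5918 0.1312 0.132 ]
 [0.5892 0.0864 0.132 ]
 [0.5847 0.0421 0.132 ]] [[0.4998 0.1825 0.132 ]
 [0.4961 0.1374 0.132 ]
 [0.492  0.0929 0.132 ]
 [0.4873 0.049  0.132 ]] [0.09670669 0.095881   0.09740504 0.09758571]
y axis,origin [[0.08803167 0.99179392]
 [0.54413337 0.13454202]]
yaw -5.072283077730999
knob [0.48899554 0.30508474]
knobtop meas [[0.48716698 0.30035172 0.132     ]]
bar ends [[0.55504961 0.27632833 0.145     ]
 [0.53736866 0.03518719 0.145     ]] [0.53529212 0.03493362] [0.55704158 0.27997028]
base corners [[0.60980323 0.01889951 0.012     ]
 [0.46245414 0.03053397 0.012     ]] [ 0.60557779 -0.02150151] [ 0.4561652  -0.00823964]
[[ 0.60334387 -0.14540192  0.074     ]
 [ 0.59597066 -0.19076966  0.074     ]
 [ 0.58920878 -0.23477757  0.074     ]] [[ 0.5138123  -0.13195613  0.074     ]
 [ 0.50614343 -0.17478385  0.074     ]
 [ 0.49918261 -0.21833471  0.074     ]]
caddy [ 0.55127694 -0.18267064  0.074     ] -9.664378768794165 0.09108769723993974
-9.294894311847047 0.08904628128619352
bottom corners meas [[ 0.50400771 -0.0910909   0.        ]
 [ 0.47432321 -0.27984658  0.        ]]
[ 0.15765352 -0.52674639  0.24966994] [[ 0.958  0.287 -0.   ]
 [ 0.287 -0.958  0.001]
 [-0.    -0.001 -1.   ]]
```

```bash
cat >> h.py <<'E'
RO=np.array([.5441,.1345]);RY=-4.7
def rack(x,y,z):
    a=np.radians(RY);return np.array([RO[0]+x*np.cos(a)-y*np.sin(a),RO[1]+x*np.sin(a)+y*np.cos(a),z])
def togo(X,yaw=175.3):
    """shift in tool axes (mm) and turn (deg, tool axes) still needed"""
    p,R=pose();D=Ro.from_euler('z',yaw,degrees=True).as_matrix()@np.diag([1,-1,-1.])
    print("shift",np.round((np.array(X)-p)@R*1000,1),"after turn",np.round((np.array(X)-p)@D*1000,1),"turn",np.round(Ro.from_matrix(R.T@D).as_rotvec(degrees=True),2))
E
python3 -m crank '[{"dp":[0,0,0],"delta_rot":[0,0,-8]},{"dp":[0,0,0],"delta_rot":[0,0,-8]}]' 50 40
python3 -c "
from h import *
print(robot.observe()['q']);togo(rack(-.07,.165,.25))"
```

```text
time: 0.3
tool_pos: [0.1577, -0.5268, 0.2498]
ee_rot: [0.959, 0.284, -0.0, -0.0]
contact_force: [-0.2, -0.4, 0.2]
gripper_width: 0.689
gripper_force: 0.0
[-1.27998416e+00  8.72592055e-02  1.75418907e-01  1.65981294e+00
 -3.14421224e-06  1.28608972e+00]
shift [ 7.295e+02 -5.178e+02  4.000e-01] after turn [-2.610e+02  8.557e+02 -2.000e-01] turn [-0.0000e+00 -6.0000e-02 -1.4233e+02]
```

```bash
R='{"dp":[0,0,0],"delta_rot":[0,0,-8]}'; python3 -m crank '[{"dp":[0,0,0],"delta_rot":[0,0,-8]},{"dp":[0,0,0],"delta_rot":[0,0,-8]},{"dp":[0,0,0],"delta_rot":[0,0,-8]},{"dp":[0,0,0],"delta_rot":[0,0,-8]},{"dp":[0,0,0],"delta_rot":[0,0,-8]},{"dp":[0,0,0],"delta_rot":[0,0,-8]},{"dp":[0,0,0],"delta_rot":[0,0,-8]},{"dp":[0,0,0],"delta_rot":[0,0,-8]},{"dp":[0,0,0],"delta_rot":[0,0,-8]},{"dp":[0,0,0],"delta_rot":[0,0,-8]}]' >/dev/null
python3 -m crank '[{"dp":[0,0,0],"delta_rot":[0,0,-8]},{"dp":[0,0,0],"delta_rot":[0,0,-8]},{"dp":[0,0,0],"delta_rot":[0,0,-8]},{"dp":[0,0,0],"delta_rot":[0,0,-8]},{"dp":[0,0,0],"delta_rot":[0,0,-8]},{"dp":[0,0,0],"delta_rot":[0,0,-8]},{"dp":[0,0,0],"delta_rot":[0,0,-8]},{"dp":[0,0,0],"delta_rot":[0,0,-6.3]}]' >/dev/null
python3 -m crank '[{"dp":[-12,40,0],"delta_rot":[0,0,0]},{"dp":[-12,40,0],"delta_rot":[0,0,0]},{"dp":[-12,40,0],"delta_rot":[0,0,0]},{"dp":[-12,40,0],"delta_rot":[0,0,0]},{"dp":[-12,40,0],"delta_rot":[0,0,0]},{"dp":[-12,40,0],"delta_rot":[0,0,0]},{"dp":[-12,40,0],"delta_rot":[0,0,0]},{"dp":[-12,40,0],"delta_rot":[0,0,0]},{"dp":[-12,40,0],"delta_rot":[0,0,0]},{"dp":[-12,40,0],"delta_rot":[0,0,0]}]' >/dev/null
python3 -m crank '[{"dp":[-12,40,0],"delta_rot":[0,0,0]},{"dp":[-12,40,0],"delta_rot":[0,0,0]},{"dp":[-12,40,0],"delta_rot":[0,0,0]},{"dp":[-12,40,0],"delta_rot":[0,0,0]},{"dp":[-12,40,0],"delta_rot":[0,0,0]},{"dp":[-12,40,0],"delta_rot":[0,0,0]},{"dp":[-12,40,0],"delta_rot":[0,0,0]},{"dp":[-12,40,0],"delta_rot":[0,0,0]},{"dp":[-12,40,0],"delta_rot":[0,0,0]},{"dp":[0,0,0],"delta_rot":[0,0,0]}]'
python3 -c "
from h import *
print(robot.observe()['q']);togo(rack(-.07,.165,.25))
ps=pose();cv2.imwrite('pics/w1.png',robot.get_image('wrist')[:,:,::-1])
print(proj('wrist',[rack(-.07+sx*.012,.165+sy*.017,.132) for sx,sy in((-1,-1),(-1,1),(1,1),(1,-1))],ps).round())"
```

```text
time: 4.1
tool_pos: [0.4523, 0.2136, 0.2484]
ee_rot: [0.042, 0.999, -0.0, -0.001]
contact_force: [-1.4, -0.3, -0.9]
gripper_width: 0.589
gripper_force: 0.0
[ 4.40893122e-01 -3.08334348e-02  5.18308871e-02  1.65554945e+00
  6.67008236e-04  5.25480754e-01]
shift [-27.7  93.7  -1.7] after turn [-27.9  93.6  -1.6] turn [-0.03 -0.12 -0.15]
[[440. 257.]
 [493. 257.]
 [489. 291.]
 [437. 292.]]
```

View pics/w1.png

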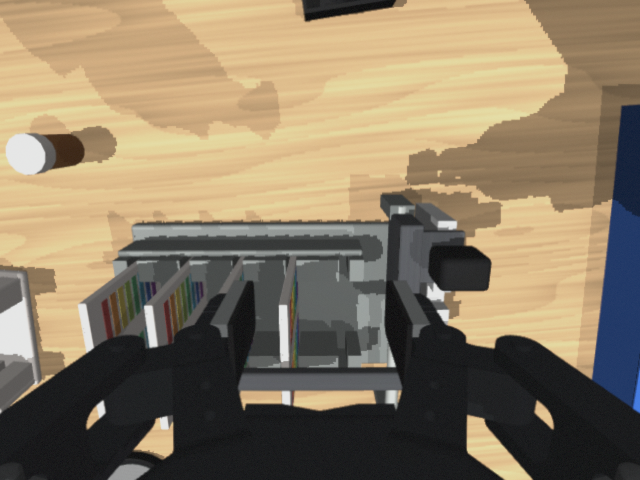

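The knob shows at (428–490, 245–290). Its predicted top (437–493, 257–292) agrees, so the pose estimate holds.

```bash
python3 -m crank '[{"dp":[-9,31,0],"delta_rot":[0,0,0]},{"dp":[-9,31,0],"delta_rot":[0,0,0]},{"dp":[-9.7,31.5,0],"delta_rot":[0,0,0]},{"dp":[0,0,30],"delta_rot":[0,0,0]},{"dp":[0,0,30],"delta_rot":[0,0,0]},{"dp":[0,0,30],"delta_rot":[0,0,0]},{"dp":[0,0,25],"delta_rot":[0,0,0]},{"dp":[0,0,14],"delta_rot":[0,0,0]},{"dp":[0,0,0],"delta_rot":[0,0,0]},{"dp":[0,0,0],"delta_rot":[0,0,0]}]'
python3 -c "
from h import *
togo(rack(-.07,.165,.118))"
```

```text
time: 5.15
tool_pos: [0.4877, 0.3006, 0.1225]
ee_rot: [0.044, 0.999, 0.0, 0.0]
contact_force: [0.2, 0.3, 0.5]
gripper_width: 0.583
gripper_force: 0.0
shift [0.2 4.1 4.5] after turn [0.1 4.1 4.5] turn [ 0.03  0.05 -0.37]
```

Close on it, lift 18 mm, then check.

```bash
python3 -m crank '[{"dp":[0,4,4],"delta_rot":[0,0,-0.3]},{"dp":[0,0,0],"delta_rot":[0,0,0]},{"dp":[0,0,0],"delta_rot":[0,0,0]}]' >/dev/null
python3 -m crank '[{"dp":[0,0,0],"delta_rot":[0,0,0]},{"dp":[0,0,0],"delta_rot":[0,0,0]},{"dp":[0,0,0],"delta_rot":[0,0,0]},{"dp":[0,0,0],"delta_rot":[0,0,0]},{"dp":[0,0,0],"delta_rot":[0,0,0]},{"dp":[0,0,0],"delta_rot":[0,0,0]}]' 25 60
python3 -m crank '[{"dp":[0,0,-6],"delta_rot":[0,0,0]},{"dp":[0,0,-6],"delta_rot":[0,0,0]},{"dp":[0,0,-6],"delta_rot":[0,0,0]},{"dp":[0,0,0],"delta_rot":[0,0,0]},{"dp":[0,0,0],"delta_rot":[0,0,0]}]'
python3 -c "
from h import *
togo(rack(.01,.165,.136))"
```

```text
time: 6.05
tool_pos: [0.4882, 0.3061, 0.1182]
ee_rot: [0.041, 0.999, 0.001, 0.001]
contact_force: [0.1, 6.1, 2.6]
gripper_width: 0.389
gripper_force: 60.5
time: 6.55
tool_pos: [0.4879, 0.306, 0.1353]
ee_rot: [0.041, 0.999, 0.001, 0.0]
contact_force: [2.1, 7.9, -5.2]
gripper_width: 0.388
gripper_force: 60.1
shift [-80.1  -1.4  -0.7] after turn [-80.1  -1.4  -0.7] turn [0.13 0.01 0.01]
```

```bash
python3 -m crank '[{"dp":[-10,0.8,0],"delta_rot":[0,0,0]},{"dp":[-10,0,0],"delta_rot":[0,0,0]},{"dp":[-10,0,0],"delta_rot":[0,0,0]},{"dp":[-10,0,0],"delta_rot":[0,0,0]},{"dp":[-10,0,0],"delta_rot":[0,0,0]},{"dp":[-10,0,0],"delta_rot":[0,0,0]},{"dp":[-10,0,0],"delta_rot":[0,0,0]},{"dp":[-10,0,0],"delta_rot":[0,0,0]},{"dp":[0,0,0],"delta_rot":[0,0,0]},{"dp":[0,0,0],"delta_rot":[0,0,0]}]'
python3 -c "
from h import *
togo(rack(.01,.165,.136))"
```

```text
time: 7.55
tool_pos: [0.5685, 0.2996, 0.1347]
ee_rot: [0.041, 0.999, 0.001, 0.0]
contact_force: [1.6, 6.8, -3.4]
gripper_width: 0.388
gripper_force: 60.5
shift [ 0.8 -1.6 -1.3] after turn [ 0.8 -1.6 -1.3] turn [ 0.07  0.01 -0.03]
```

```bash
python3 -m crank '[{"dp":[0,0,6],"delta_rot":[0,0,0]},{"dp":[0,0,6],"delta_rot":[0,0,0]},{"dp":[0,0,6],"delta_rot":[0,0,0]},{"dp":[0,0,0],"delta_rot":[0,0,0]},{"dp":[0,0,0],"delta_rot":[0,0,0]},{"dp":[0,0,0],"delta_rot":[0,0,0]}]'
python3 -m crank '[{"dp":[0,0,0],"delta_rot":[0,0,0]},{"dp":[0,0,0],"delta_rot":[0,0,0]},{"dp":[0,0,0],"delta_rot":[0,0,0]},{"dp":[0,0,0],"delta_rot":[0,0,0]}]' 50
python3 -m crank '[{"dp":[0,0,-20],"delta_rot":[0,0,0]},{"dp":[0,0,-40],"delta_rot":[0,0,0]},{"dp":[0,0,-40],"delta_rot":[0,0,0]},{"dp":[0,0,-20],"delta_rot":[0,0,0]},{"dp":[0,0,0],"delta_rot":[0,0,0]},{"dp":[0,0,0],"delta_rot":[0,0,0]}]' 36
python3 -c "
from h import *
togo(rack(0,.045,.237))
cv2.imwrite('pics/t2.png',cv2.resize(robot.get_image('top')[190:325,160:340,::-1],None,fx=4.4,fy=4.4,interpolation=2))
ps=pose();cv2.imwrite('pics/w2.png',robot.get_image('wrist')[:,:,::-1])
for y in (.045,0,-.045,-.09):print(proj('wrist',[rack(-.05,y,.132),rack(.05,y,.132)],ps).round().tolist())
"
```

```text
time: 8.15
tool_pos: [0.5687, 0.2996, 0.1183]
ee_rot: [0.041, 0.999, 0.001, 0.001]
contact_force: [2.2, 4.5, 1.9]
gripper_width: 0.382
gripper_force: 61.5
time: 8.55
tool_pos: [0.5676, 0.2988, 0.1171]
ee_rot: [0.041, 0.999, -0.0, -0.0]
contact_force: [-1.3, 1.0, -0.0]
gripper_width: 0.582
gripper_force: 0.0
time: 9.15
tool_pos: [0.5676, 0.299, 0.237]
ee_rot: [0.041, 0.999, -0.0, 0.0]
contact_force: [-0.6, -0.1, 0.4]
gripper_width: 0.422
gripper_force: 0.0
shift [   9.9 -120.9    0. ] after turn [  10.  -120.9    0. ] turn [-0.    0.01 -0.04]
[[107.0, 137.0], [129.0, 300.0]]
[[30.0, 138.0], [59.0, 300.0]]
[[-45.0, 139.0], [-9.0, 299.0]]
[[-117.0, 140.0], [-75.0, 298.0]]
```

View pics/w2.png

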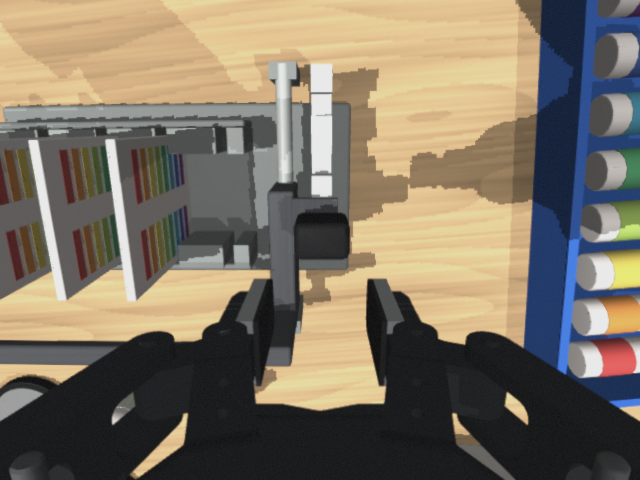

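Plate tops show at (113,137)–(130,299) and (35,140)–(62,298), within 2 mm of the model. The knob is down in the end notch and the bar is clear. I'll start with the plate at y=-90.

```bash
python3 -m crank '[{"dp":[2,-36,0],"delta_rot":[0,0,0]},{"dp":[2,-36,0],"delta_rot":[0,0,0]},{"dp":[2,-36,0],"delta_rot":[0,0,0]},{"dp":[2,-36,0],"delta_rot":[0,0,0]},{"dp":[2,-36,0],"delta_rot":[0,0,0]},{"dp":[0,-36,0],"delta_rot":[0,0,0]},{"dp":[0,-38,0],"delta_rot":[0,0,0]},{"dp":[0,0,0],"delta_rot":[0,0,0]},{"dp":[0,0,0],"delta_rot":[0,0,0]}]'
python3 -c "
from h import *
togo(rack(0,-.09,.115))
ps=pose();cv2.imwrite('pics/w3.png',robot.get_image('wrist')[:,:,::-1])
for y in (0,-.045,-.09):print(proj('wrist',[rack(-.05,y,.132),rack(.05,y,.132)],ps).round().tolist())
c=np.array([.5533,-.1962]);a=np.radians(-9.2);ax=np.array([np.cos(a),np.sin(a)]);ay=np.array([-ax[1],ax[0]])
for y in (-.09,-.045,0,.045,.09):print(proj('wrist',[np.r_[c+ax*s+ay*y,.074] for s in(-.065,.065)],ps).round().tolist())
"
```

```text
time: 10.15
tool_pos: [0.5362, 0.046, 0.2363]
ee_rot: [0.042, 0.999, -0.0, -0.001]
contact_force: [0.2, 1.0, 0.7]
gripper_width: 0.427
gripper_force: 0.0
shift [ -0.8  -1.2 121.3] after turn [ -0.6  -1.2 121.3] turn [-0.   -0.09 -0.14]
[[476.0, 155.0], [460.0, 315.0]]
[[397.0, 155.0], [390.0, 315.0]]
[[318.0, 155.0], [319.0, 315.0]]
[[-114.0, 173.0], [-82.0, 330.0]]
[[-57.0, 177.0], [-30.0, 334.0]]
[[2.0, 181.0], [23.0, 339.0]]
[[61.0, 185.0], [77.0, 343.0]]
[[122.0, 190.0], [131.0, 347.0]]
```

View pics/w3.png

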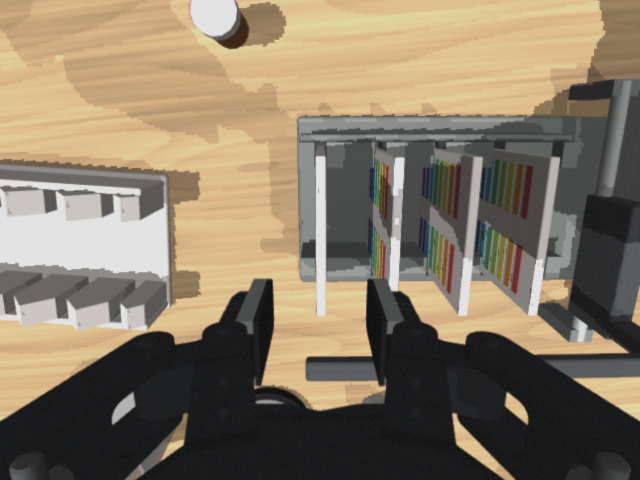

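The target plate's top edge is at (320,155)–(320,315), matching the prediction; descend and grip.

```bash
python3 -m crank '[{"dp":[0,-0.5,40],"delta_rot":[0,0,-0.1]},{"dp":[0,0,40],"delta_rot":[0,0,0]},{"dp":[0,0,30],"delta_rot":[0,0,0]},{"dp":[0,0,11],"delta_rot":[0,0,0]},{"dp":[0,0,0],"delta_rot":[0,0,0]},{"dp":[0,0,0],"delta_rot":[0,0,0]}]'
python3 -m crank '[{"dp":[0,0,0],"delta_rot":[0,0,0]},{"dp":[0,0,0],"delta_rot":[0,0,0]},{"dp":[0,0,0],"delta_rot":[0,0,0]},{"dp":[0,0,0],"delta_rot":[0,0,0]},{"dp":[0,0,0],"delta_rot":[0,0,0]},{"dp":[0,0,0],"delta_rot":[0,0,0]}]' 0 40
```

```text
time: 10.8
tool_pos: [0.5371, 0.0468, 0.1176]
ee_rot: [0.04, 0.999, 0.0, 0.001]
contact_force: [0.5, 0.8, 0.4]
gripper_width: 0.422
gripper_force: 0.0
time: 11.4
tool_pos: [0.5373, 0.0463, 0.1178]
ee_rot: [0.041, 0.999, 0.0, 0.001]
contact_force: [0.8, 1.1, 6.3]
gripper_width: 0.061
gripper_force: 40.1
```

```bash
cat >> h.py <<'E'
CC=np.array([.5533,-.1962]);CY=-9.2
def cad(x,y,z):
    a=np.radians(CY);return np.array([CC[0]+x*np.cos(a)-y*np.sin(a),CC[1]+x*np.sin(a)+y*np.cos(a),z])
E
python3 -m crank '[{"dp":[0,0,-15],"delta_rot":[0,0,0]},{"dp":[0,0,-35],"delta_rot":[0,0,0]},{"dp":[0,0,-35],"delta_rot":[0,0,0]},{"dp":[0,0,-35],"delta_rot":[0,0,0]},{"dp":[0,0,0],"delta_rot":[0,0,4.5]},{"dp":[0,0,0],"delta_rot":[0,0,0]}]'
python3 -c "
from h import *
togo(cad(0,-.0675,.236),180+CY)"
```

```text
time: 12.0
tool_pos: [0.5369, 0.0462, 0.2381]
ee_rot: [0.08, 0.997, 0.0, 0.001]
contact_force: [-0.3, 0.4, -1.4]
gripper_width: 0.062
gripper_force: 39.2
shift [ -55.1 -304.1    2.1] after turn [ -55.  -304.1    2.1] turn [ 0.03  0.13 -0.02]
```

```bash

python3 -m crank '[{"dp":[-6,-34,0],"delta_rot":[0,0,0]},{"dp":[-6,-34,0],"delta_rot":[0,0,0]},{"dp":[-6,-34,0],"delta_rot":[0,0,0]},{"dp":[-6,-34,0],"delta_rot":[0,0,0]},{"dp":[-6,-34,0],"delta_rot":[0,0,0]},{"dp":[-6,-34,0],"delta_rot":[0,0,0]},{"dp":[-6,-34,0],"delta_rot":[0,0,0]},{"dp":[-6,-34,0],"delta_rot":[0,0,0]},{"dp":[-7,-32,0],"delta_rot":[0,0,0]},{"dp":[0,0,0],"delta_rot":[0,0,0]}]'
python3 -c "
from h import *
togo(cad(0,-.0675,.236),180+CY)
ps=pose();im=robot.get_image('wrist')[:,:,::-1].copy()
cv2.imwrite('pics/w4.png',im)
for y in (-.09,-.045,0,.045,.09):print(proj('wrist',[cad(s,y,.074) for s in(-.065,.065)],ps).round().tolist())
"
```

```text
time: 13.0
tool_pos: [0.5418, -0.2659, 0.2348]
ee_rot: [0.08, 0.997, 0.0, -0.001]
contact_force: [0.4, 0.4, -0.9]
gripper_width: 0.063
gripper_force: 39.4
shift [-0.2  3.2 -1.2] after turn [-0.2  3.2 -1.2] turn [-0.01 -0.13 -0.02]
[[292.0, 127.0], [295.0, 299.0]]
[[357.0, 127.0], [353.0, 299.0]]
[[421.0, 127.0], [411.0, 299.0]]
[[485.0, 127.0], [468.0, 299.0]]
[[549.0, 128.0], [524.0, 298.0]]
```

View pics/w4.png

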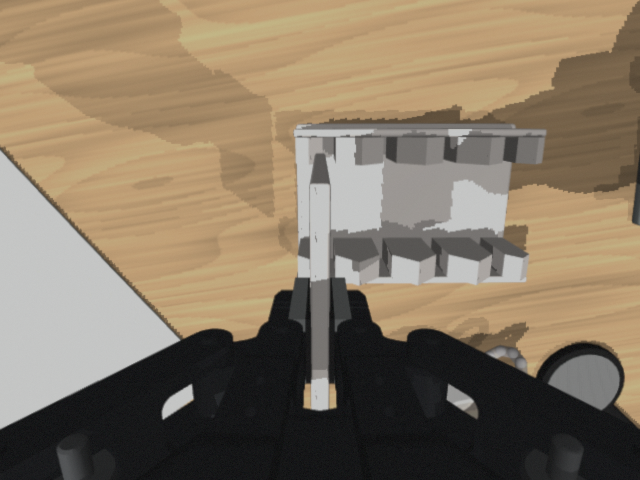

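The plate is held straight at column 320. The caddy spans about (295–545, 127–283), near the prediction; I'll enlarge it for a precise fit.

```bash
python3 -c "
import cv2
a=cv2.imread('pics/w4.png')[110:300,280:560];cv2.imwrite('pics/w4c.png',cv2.resize(a,None,fx=2.8,fy=2.8,interpolation=2))"
```

```text
(no output)
```

View pics/w4c.png

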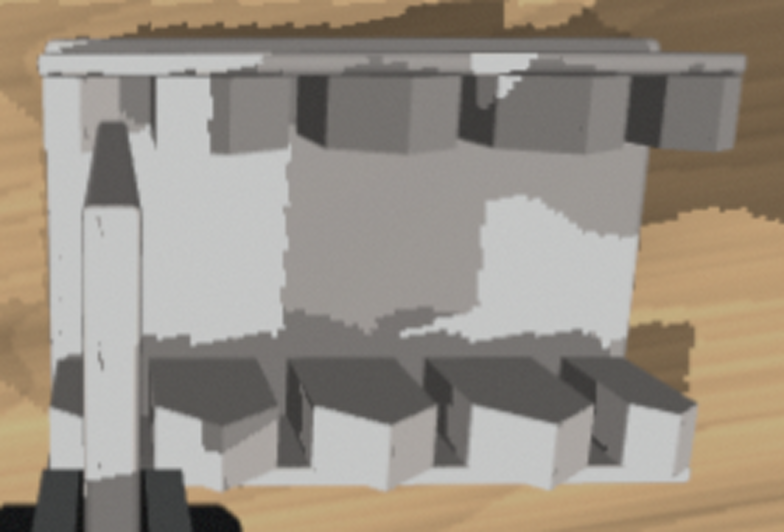

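```bash
python3 - <<'E'
from h import *
ps=(np.array([.5418,-.2659,.2348]),Ro.from_quat([.08,.997,0,-.001]).as_matrix())
def loc(uv,z):
    X=hit("wrist",np.array(uv)/2.8+[280,110],z,ps)[:,:2]-CC;a=np.radians(CY)
    return np.round(X@np.array([[np.cos(a),-np.sin(a)],[np.sin(a),np.cos(a)]])*1000,1).tolist()
for z in(.07,.078):print("ridges -45,0,45 lower; 0,45 upper",loc([(222,457),(390,457),(552,455),(410,112),(586,112)],z),"rim",loc([(410,57)],z))
for z in (0,.01):print("bottom",loc([(640,484)],z),"floor left/right",loc([(48,200),(51,350),(643,200),(625,350)],z), "outer",loc([(410,40),(60,42),(650,42)],z))
E
```

```text
ridges -45,0,45 lower; 0,45 upper [[45.1, -40.2], [45.1, 6.5], [44.6, 51.8], [-48.9, 5.6], [-49.1, 51.1]] rim [[-62.6, 4.7]]
ridges -45,0,45 lower; 0,45 upper [[42.0, -41.1], [42.1, 4.4], [41.6, 48.4], [-49.4, 3.5], [-49.6, 47.7]] rim [[-62.7, 2.6]]
bottom [[82.1, 113.8]] floor left/right [[-16.8, -91.4], [33.6, -91.1], [-17.1, 102.5], [33.6, 102.5]] outer [[-67.2, 22.7], [-66.3, -87.0], [-67.0, 98.8]]
bottom [[78.0, 108.6]] floor left/right [[-18.1, -90.8], [30.8, -90.5], [-18.5, 97.6], [30.8, 97.7]] outer [[-67.1, 20.1], [-66.3, -86.5], [-67.0, 94.0]]
```

```bash
sed -i 's/CC=.*/CC=np.array([.5539,-.1926]);CY=-9.2/' h.py
python3 -m crank '[{"dp":[0,6.9,20],"delta_rot":[0,0.1,0]},{"dp":[0,0,20],"delta_rot":[0,0,0]},{"dp":[0,0,0],"delta_rot":[0,0,0]},{"dp":[0,0,0],"delta_rot":[0,0,0]}]'
python3 -c "
from h import *
togo(cad(0,-.0675,.116),180+CY)"
```

```text
time: 13.45
tool_pos: [0.5434, -0.255, 0.1965]
ee_rot: [0.079, 0.997, 0.0, -0.001]
contact_force: [1.0, -0.8, -1.0]
gripper_width: 0.066
gripper_force: 39.4
shift [-0.6 -4.2 80.5] after turn [-0.4 -4.2 80.5] turn [ 0.02 -0.15  0.15]
```

```bash

python3 -m crank '[{"dp":[0,-4.2,20],"delta_rot":[0,0,0]},{"dp":[0,0,20],"delta_rot":[0,0,0]},{"dp":[0,0,15],"delta_rot":[0,0,0]},{"dp":[0,0,15],"delta_rot":[0,0,0]},{"dp":[0,0,6],"delta_rot":[0,0,0]},{"dp":[0,0,0],"delta_rot":[0,0,0]},{"dp":[0,0,0],"delta_rot":[0,0,0]},{"dp":[0,0,0],"delta_rot":[0,0,0]}]'
python3 -c "
from h import *
togo(cad(0,-.0675,.116),180+CY)"
```

```text
time: 14.25
tool_pos: [0.5432, -0.2601, 0.1213]
ee_rot: [0.08, 0.997, -0.0, -0.0]
contact_force: [-0.2, 1.2, -1.3]
gripper_width: 0.065
gripper_force: 39.4
shift [0.2 0.9 5.3] after turn [0.3 0.9 5.3] turn [-0.02 -0.02  0.06]
```

```bash

python3 -m crank '[{"dp":[0,0,4],"delta_rot":[0,0,0]},{"dp":[0,0,0],"delta_rot":[0,0,0]},{"dp":[0,0,0],"delta_rot":[0,0,0]}]'
python3 -m crank '[{"dp":[0,0,0],"delta_rot":[0,0,0]},{"dp":[0,0,0],"delta_rot":[0,0,0]},{"dp":[0,0,0],"delta_rot":[0,0,0]},{"dp":[0,0,0],"delta_rot":[0,0,0]}]' 34
python3 -m crank '[{"dp":[0,0,-15],"delta_rot":[0,0,0]},{"dp":[0,0,-35],"delta_rot":[0,0,0]},{"dp":[0,0,-35],"delta_rot":[0,0,0]},{"dp":[0,0,-35],"delta_rot":[0,0,0]},{"dp":[0,0,0],"delta_rot":[0,0,-4.5]},{"dp":[0,0,0],"delta_rot":[0,0,0]}]'
python3 -c "
from h import *
togo(rack(0,-.045,.237))"
```

```text
time: 14.55
tool_pos: [0.5427, -0.26, 0.1163]
ee_rot: [0.08, 0.997, 0.0, -0.001]
contact_force: [-0.4, 0.4, -1.6]
gripper_width: 0.059
gripper_force: 39.4
time: 14.95
tool_pos: [0.5428, -0.26, 0.1164]
ee_rot: [0.08, 0.997, 0.0, -0.001]
contact_force: [-0.3, 0.5, 0.3]
gripper_width: 0.396
gripper_force: 0.0
time: 15.55
tool_pos: [0.5435, -0.2602, 0.2385]
ee_rot: [0.04, 0.999, -0.0, 0.001]
contact_force: [-0.0, -0.2, 0.4]
gripper_width: 0.397
gripper_force: 0.0
shift [ 30.9 348.5   1.2] after turn [ 31.7 348.4   1.5] turn [-0.05  0.06  0.13]
```

```bash

python3 -m crank '[{"dp":[4,38,0],"delta_rot":[0,0,0]},{"dp":[4,38,0],"delta_rot":[0,0,0]},{"dp":[4,38,0],"delta_rot":[0,0,0]},{"dp":[4,38,0],"delta_rot":[0,0,0]},{"dp":[4,38,0],"delta_rot":[0,0,0]},{"dp":[4,38,0],"delta_rot":[0,0,0]},{"dp":[4,38,0],"delta_rot":[0,0,0]},{"dp":[3,38,0],"delta_rot":[0,0,0]},{"dp":[0,44,0],"delta_rot":[0,0,0]},{"dp":[0,0,0],"delta_rot":[0,0,0]}]' >/dev/null
python3 -m crank '[{"dp":[0,0,0],"delta_rot":[0,0,0]},{"dp":[0,0,0],"delta_rot":[0,0,0]}]'
python3 -c "
from h import *
togo(rack(0,-.045,.117))"
```

```text
time: 16.75
tool_pos: [0.54, 0.0887, 0.2362]
ee_rot: [0.041, 0.999, -0.0, -0.001]
contact_force: [0.3, -0.3, 0.5]
gripper_width: 0.396
gripper_force: 0.0
shift [ -0.6   1.  119.2] after turn [ -0.3   1.  119.2] turn [-0.02 -0.14 -0.01]
```

```bash
python3 -m crank '[{"dp":[0,0.8,40],"delta_rot":[0,0,0]},{"dp":[0,0,40],"delta_rot":[0,0,0]},{"dp":[0,0,28],"delta_rot":[0,0,0]},{"dp":[0,0,11],"delta_rot":[0,0,0]},{"dp":[0,0,0],"delta_rot":[0,0,0]},{"dp":[0,0,0],"delta_rot":[0,0,0]}]'
python3 -m crank '[{"dp":[0,0,0],"delta_rot":[0,0,0]},{"dp":[0,0,0],"delta_rot":[0,0,0]},{"dp":[0,0,0],"delta_rot":[0,0,0]},{"dp":[0,0,0],"delta_rot":[0,0,0]},{"dp":[0,0,0],"delta_rot":[0,0,0]},{"dp":[0,0,0],"delta_rot":[0,0,0]}]' 0 40
python3 -m crank '[{"dp":[0,0,-15],"delta_rot":[0,0,0]},{"dp":[0,0,-35],"delta_rot":[0,0,0]},{"dp":[0,0,-35],"delta_rot":[0,0,0]},{"dp":[0,0,-35],"delta_rot":[0,0,0]},{"dp":[0,0,0],"delta_rot":[0,0,4.5]},{"dp":[0,0,0],"delta_rot":[0,0,0]}]'
python3 -c "
from h import *
togo(cad(0,-.0225,.236),180+CY)"
```

```text
time: 17.35
tool_pos: [0.5407, 0.0897, 0.119]
ee_rot: [0.041, 0.999, 0.0, -0.0]
contact_force: [-0.5, -0.9, 0.2]
gripper_width: 0.399
gripper_force: 0.0
time: 17.95
tool_pos: [0.5409, 0.0904, 0.119]
ee_rot: [0.04, 0.999, 0.0, 0.0]
contact_force: [1.0, 0.2, 6.3]
gripper_width: 0.066
gripper_force: 40.8
time: 18.55
tool_pos: [0.5407, 0.0903, 0.2393]
ee_rot: [0.08, 0.997, 0.0, 0.0]
contact_force: [0.7, 0.7, -0.8]
gripper_width: 0.067
gripper_force: 39.8
shift [ -58.2 -299.6    3.1] after turn [ -58.2 -299.6    3.3] turn [ 0.04  0.03 -0.  ]
```

```bash
cat >> h.py <<'E'
def caddyshift():
    a=cv2.imread("pics/top0.png")[228:318,368:478];b=robot.get_image("top")[:,:,::-1]
    r=cv2.matchTemplate(b[188:358,328:518],a,cv2.TM_CCOEFF_NORMED);_,v,_,l=cv2.minMaxLoc(r);print("caddy shift px",l[0]-40,l[1]-40,"score",round(v,3))
E
python3 -c "
from h import *
caddyshift()"
python3 -m crank '[{"dp":[-6,-33,0],"delta_rot":[0,0,0]},{"dp":[-6,-33,0],"delta_rot":[0,0,0]},{"dp":[-6,-33,0],"delta_rot":[0,0,0]},{"dp":[-6,-33,0],"delta_rot":[0,0,0]},{"dp":[-6,-33,0],"delta_rot":[0,0,0]},{"dp":[-7,-33,0],"delta_rot":[0,0,0]},{"dp":[-7,-33,0],"delta_rot":[0,0,0]},{"dp":[-7,-33,0],"delta_rot":[0,0,0]},{"dp":[-7,-35,0],"delta_rot":[0,0,0]},{"dp":[0,0,0],"delta_rot":[0,0,0]}]' >/dev/null
python3 -m crank '[{"dp":[0,0,0],"delta_rot":[0,0,0]},{"dp":[0,0,0],"delta_rot":[0,0,0]}]'
python3 -c "
from h import *
togo(cad(0,-.0225,.117),180+CY)
ps=pose();im=robot.get_image('wrist')[:,:,::-1].copy();cv2.imwrite('pics/w5.png',im)
for y in (-.09,-.045,0,.045,.09):print(proj('wrist',[cad(s,y,.078) for s in(-.045,.045)],ps).round().tolist())
print('plate0',proj('wrist',[cad(s,-.0675,.130) for s in(-.05,.05)],ps).round().tolist())
"
```

```text
caddy shift px 0 0 score 0.702
time: 19.8
tool_pos: [0.5499, -0.2136, 0.2369]
ee_rot: [0.079, 0.997, 0.0, -0.001]
contact_force: [0.8, 0.7, -0.7]
gripper_width: 0.061
gripper_force: 39.7
shift [ -0.9  -1.1 119.9] after turn [ -0.6  -1.1 119.9] turn [ 0.02 -0.16  0.13]
[[223.0, 157.0], [230.0, 276.0]]
[[287.0, 157.0], [289.0, 277.0]]
[[351.0, 157.0], [348.0, 277.0]]
[[414.0, 157.0], [407.0, 277.0]]
[[478.0, 157.0], [465.0, 277.0]]
plate0 [[240.0, 154.0], [248.0, 313.0]]
```

View pics/w5.png

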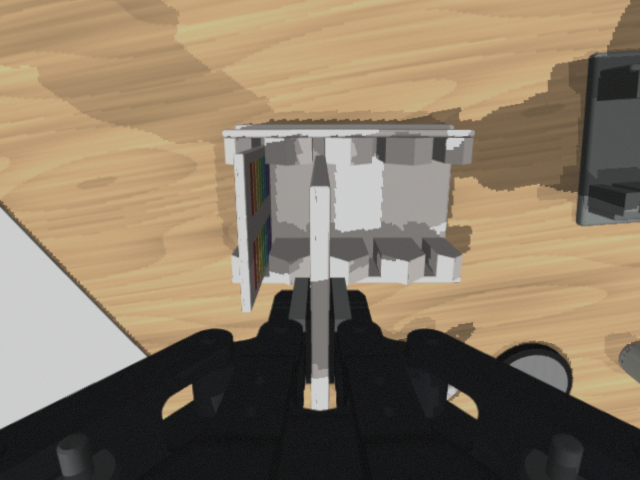

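The first plate's top edge is at (241,154)–(247,311), as predicted for a fully seated plate, and the ridges match. Insert the second.

```bash

python3 -m crank '[{"dp":[0,-1.1,30],"delta_rot":[0,0.1,0]},{"dp":[0,0,30],"delta_rot":[0,0,0]},{"dp":[0,0,25],"delta_rot":[0,0,0]},{"dp":[0,0,20],"delta_rot":[0,0,0]},{"dp":[0,0,10],"delta_rot":[0,0,0]},{"dp":[0,0,3],"delta_rot":[0,0,0]},{"dp":[0,0,0],"delta_rot":[0,0,0]},{"dp":[0,0,0],"delta_rot":[0,0,0]}]'
python3 -m crank '[{"dp":[0,0,0],"delta_rot":[0,0,0]},{"dp":[0,0,0],"delta_rot":[0,0,0]},{"dp":[0,0,0],"delta_rot":[0,0,0]},{"dp":[0,0,0],"delta_rot":[0,0,0]}]' 34
python3 -m crank '[{"dp":[0,0,-15],"delta_rot":[0,0,0]},{"dp":[0,0,-35],"delta_rot":[0,0,0]},{"dp":[0,0,-35],"delta_rot":[0,0,0]},{"dp":[0,0,-33],"delta_rot":[0,0,0]},{"dp":[0,0,0],"delta_rot":[0,0,-4.5]},{"dp":[0,0,0],"delta_rot":[0,0,0]}]'
python3 -c "
from h import *
togo(rack(0,0,.237))"
```

```text
time: 20.65
tool_pos: [0.5501, -0.2153, 0.1205]
ee_rot: [0.079, 0.997, -0.0, -0.001]
contact_force: [0.5, 0.9, 0.2]
gripper_width: 0.061
gripper_force: 39.7
time: 21.05
tool_pos: [0.5496, -0.2154, 0.1195]
ee_rot: [0.08, 0.997, 0.0, -0.002]
contact_force: [0.2, -0.5, -0.7]
gripper_width: 0.395
gripper_force: 0.0
time: 21.65
tool_pos: [0.5504, -0.2155, 0.2394]
ee_rot: [0.04, 0.999, -0.0, -0.0]
contact_force: [0.0, 0.2, -0.1]
gripper_width: 0.397
gripper_force: 0.0
shift [ 34.1 348.4   2.3] after turn [ 35.  348.3   2.4] turn [-0.03 -0.04  0.13]
```

```bash

python3 -m crank '[{"dp":[4,38,0],"delta_rot":[0,0,0]},{"dp":[4,38,0],"delta_rot":[0,0,0]},{"dp":[4,38,0],"delta_rot":[0,0,0]},{"dp":[4,38,0],"delta_rot":[0,0,0]},{"dp":[4,38,0],"delta_rot":[0,0,0]},{"dp":[4,38,0],"delta_rot":[0,0,0]},{"dp":[4,38,0],"delta_rot":[0,0,0]},{"dp":[4,38,0],"delta_rot":[0,0,0]},{"dp":[2,44,2],"delta_rot":[0,0,0]},{"dp":[0,0,0],"delta_rot":[0,0,0]}]' >/dev/null
python3 -m crank '[{"dp":[0,0,0],"delta_rot":[0,0,0]},{"dp":[0,0,0],"delta_rot":[0,0,0]}]'
python3 -c "
from h import *
togo(rack(0,0,.117));caddyshift()"
```

```text
time: 22.85
tool_pos: [0.5441, 0.1336, 0.2354]
ee_rot: [0.041, 0.999, -0.0, -0.002]
contact_force: [-0.6, 0.2, 0.5]
gripper_width: 0.4
gripper_force: 0.0
shift [ -0.4   1.  118.4] after turn [1.000e-01 9.000e-01 1.184e+02] turn [-0.01 -0.23 -0.02]
caddy shift px 0 0 score 0.514
```

```bash
python3 -m crank '[{"dp":[0,0.9,40],"delta_rot":[0,-0.1,0]},{"dp":[0,0,40],"delta_rot":[0,0,0]},{"dp":[0,0,28],"delta_rot":[0,0,0]},{"dp":[0,0,11],"delta_rot":[0,0,0]},{"dp":[0,0,0],"delta_rot":[0,0,0]},{"dp":[0,0,0],"delta_rot":[0,0,0]}]'
python3 -m crank '[{"dp":[0,0,0],"delta_rot":[0,0,0]},{"dp":[0,0,0],"delta_rot":[0,0,0]},{"dp":[0,0,0],"delta_rot":[0,0,0]},{"dp":[0,0,0],"delta_rot":[0,0,0]},{"dp":[0,0,0],"delta_rot":[0,0,0]},{"dp":[0,0,0],"delta_rot":[0,0,0]}]' 0 40
python3 -m crank '[{"dp":[0,0,-15],"delta_rot":[0,0,0]},{"dp":[0,0,-35],"delta_rot":[0,0,0]},{"dp":[0,0,-35],"delta_rot":[0,0,0]},{"dp":[0,0,-35],"delta_rot":[0,0,0]},{"dp":[0,0,0],"delta_rot":[0,0,4.5]},{"dp":[0,0,0],"delta_rot":[0,0,0]}]'
python3 -c "
from h import *
togo(cad(0,.0225,.236),180+CY)"
```

```text
time: 23.5
tool_pos: [0.5447, 0.1348, 0.1181]
ee_rot: [0.041, 0.999, 0.0, -0.0]
contact_force: [0.4, -0.2, 0.8]
gripper_width: 0.403
gripper_force: 0.0
time: 24.1
tool_pos: [0.5448, 0.1355, 0.1181]
ee_rot: [0.04, 0.999, 0.001, 0.0]
contact_force: [0.5, -0.1, 7.0]
gripper_width: 0.064
gripper_force: 40.7
time: 24.7
tool_pos: [0.5446, 0.1353, 0.2385]
ee_rot: [0.08, 0.997, 0.001, 0.0]
contact_force: [0.4, -0.0, -2.6]
gripper_width: 0.06
gripper_force: 39.6
shift [ -61.6 -299.6    2.2] after turn [ -61.6 -299.7    2.5] turn [ 0.06  0.03 -0.01]
```

```bash

python3 -m crank '[{"dp":[-7,-33,0],"delta_rot":[0,0,0]},{"dp":[-7,-33,0],"delta_rot":[0,0,0]},{"dp":[-7,-33,0],"delta_rot":[0,0,0]},{"dp":[-7,-33,0],"delta_rot":[0,0,0]},{"dp":[-7,-33,0],"delta_rot":[0,0,0]},{"dp":[-7,-33,0],"delta_rot":[0,0,0]},{"dp":[-7,-33,0],"delta_rot":[0,0,0]},{"dp":[-7,-33,0],"delta_rot":[0,0,0]},{"dp":[-6,-35,0],"delta_rot":[0,0,0]},{"dp":[0,0,0],"delta_rot":[0,0,0]}]' >/dev/null
python3 -m crank '[{"dp":[0,0,0],"delta_rot":[0,0,0]},{"dp":[0,0,0],"delta_rot":[0,0,0]}]'
python3 -c "
from h import *
togo(cad(0,.0225,.116),180+CY)
ps=pose();im=robot.get_image('wrist')[:,:,::-1].copy();cv2.imwrite('pics/w6.png',im)
for y in (-.09,-.045,0,.045,.09):print(proj('wrist',[cad(s,y,.078) for s in(-.045,.045)],ps).round().tolist())
print('plates',[proj('wrist',[cad(s,y,.130) for s in(-.05,.05)],ps).round().tolist() for y in (-.0675,-.0225)])
"
```

```text
time: 25.9
tool_pos: [0.5578, -0.1693, 0.2361]
ee_rot: [0.079, 0.997, 0.0, -0.001]
contact_force: [-0.4, -0.0, 0.0]
gripper_width: 0.062
gripper_force: 39.6
shift [ -0.2  -1.2 120.1] after turn [ 1.000e-01 -1.100e+00  1.201e+02] turn [ 0.03 -0.15  0.14]
[[159.0, 156.0], [171.0, 276.0]]
[[222.0, 156.0], [230.0, 276.0]]
[[286.0, 156.0], [289.0, 276.0]]
[[351.0, 156.0], [348.0, 276.0]]
[[415.0, 156.0], [407.0, 276.0]]
plates [[[162.0, 153.0], [177.0, 313.0]], [[240.0, 153.0], [248.0, 313.0]]]
```

View pics/w6.png

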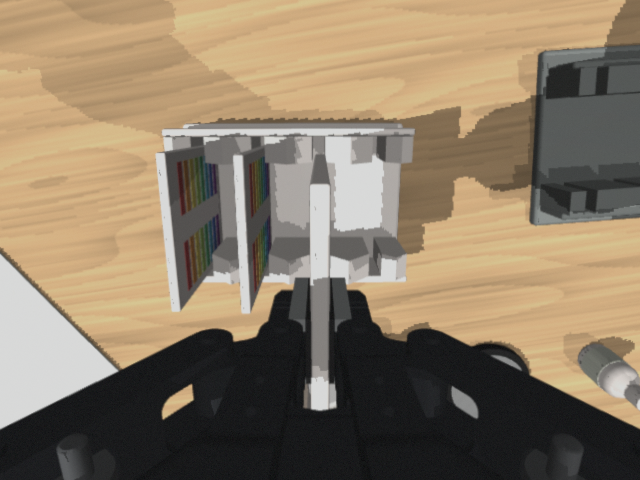

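Plates stand at (162,153)–(176,310) and (240,153)–(246,312), as predicted, and the caddy has not moved. Insert the third.

```bash

python3 -m crank '[{"dp":[0,-1,30],"delta_rot":[0,-0.1,0]},{"dp":[0,0,30],"delta_rot":[0,0,0]},{"dp":[0,0,25],"delta_rot":[0,0,0]},{"dp":[0,0,20],"delta_rot":[0,0,0]},{"dp":[0,0,10],"delta_rot":[0,0,0]},{"dp":[0,0,4],"delta_rot":[0,0,0]},{"dp":[0,0,0],"delta_rot":[0,0,0]},{"dp":[0,0,0],"delta_rot":[0,0,0]}]'
python3 -m crank '[{"dp":[0,0,0],"delta_rot":[0,0,0]},{"dp":[0,0,0],"delta_rot":[0,0,0]},{"dp":[0,0,0],"delta_rot":[0,0,0]},{"dp":[0,0,0],"delta_rot":[0,0,0]}]' 34
python3 -m crank '[{"dp":[0,0,-15],"delta_rot":[0,0,0]},{"dp":[0,0,-35],"delta_rot":[0,0,0]},{"dp":[0,0,-35],"delta_rot":[0,0,0]},{"dp":[0,0,-34],"delta_rot":[0,0,0]},{"dp":[0,0,0],"delta_rot":[0,0,-4.5]},{"dp":[0,0,0],"delta_rot":[0,0,0]}]'
python3 -c "
from h import *
togo(rack(0,.045,.237))"
```

```text
time: 26.75
tool_pos: [0.5583, -0.1708, 0.1186]
ee_rot: [0.079, 0.997, -0.0, 0.001]
contact_force: [-0.1, 0.2, -0.2]
gripper_width: 0.064
gripper_force: 39.5
time: 27.15
tool_pos: [0.5578, -0.1709, 0.1176]
ee_rot: [0.08, 0.997, 0.0, 0.0]
contact_force: [0.7, 0.6, 0.0]
gripper_width: 0.399
gripper_force: 0.0
time: 27.75
tool_pos: [0.5582, -0.171, 0.2385]
ee_rot: [0.04, 0.999, -0.0, 0.001]
contact_force: [0.4, -0.1, -0.5]
gripper_width: 0.395
gripper_force: 0.0
shift [ 38.3 348.4   1.2] after turn [ 39.1 348.3   1.5] turn [-0.03  0.16  0.13]
```

```bash

python3 -m crank '[{"dp":[4.5,38,0],"delta_rot":[0,0,0]},{"dp":[4.5,38,0],"delta_rot":[0,0,0]},{"dp":[4.5,38,0],"delta_rot":[0,0,0]},{"dp":[4.5,38,0],"delta_rot":[0,0,0]},{"dp":[4.5,38,0],"delta_rot":[0,0,0]},{"dp":[4.5,38,0],"delta_rot":[0,0,0]},{"dp":[4,38,0],"delta_rot":[0,0,0]},{"dp":[4,38,0],"delta_rot":[0,0,0]},{"dp":[3.5,44.5,1],"delta_rot":[0,0,0]},{"dp":[0,0,0],"delta_rot":[0,0,0]}]' >/dev/null
python3 -m crank '[{"dp":[0,0,0],"delta_rot":[0,0,0]},{"dp":[0,0,0],"delta_rot":[0,0,0]}]'
python3 -c "
from h import *
togo(rack(0,.045,.117));caddyshift()"
```

```text
time: 28.95
tool_pos: [0.5474, 0.1789, 0.2352]
ee_rot: [0.041, 0.999, -0.0, -0.0]
contact_force: [0.2, 0.1, 0.0]
gripper_width: 0.4
gripper_force: 0.0
shift [ -0.4   0.5 118.2] after turn [ -0.3   0.5 118.2] turn [-0.02 -0.03 -0.02]
caddy shift px 0 0 score 0.366
```

```bash
python3 -m crank '[{"dp":[0,0.9,40],"delta_rot":[0,0,0]},{"dp":[0,0,40],"delta_rot":[0,0,0]},{"dp":[0,0,28],"delta_rot":[0,0,0]},{"dp":[0,0,11],"delta_rot":[0,0,0]},{"dp":[0,0,0],"delta_rot":[0,0,0]},{"dp":[0,0,0],"delta_rot":[0,0,0]}]'
python3 -m crank '[{"dp":[0,0,0],"delta_rot":[0,0,0]},{"dp":[0,0,0],"delta_rot":[0,0,0]},{"dp":[0,0,0],"delta_rot":[0,0,0]},{"dp":[0,0,0],"delta_rot":[0,0,0]},{"dp":[0,0,0],"delta_rot":[0,0,0]},{"dp":[0,0,0],"delta_rot":[0,0,0]}]' 0 40
python3 -m crank '[{"dp":[0,0,-15],"delta_rot":[0,0,0]},{"dp":[0,0,-35],"delta_rot":[0,0,0]},{"dp":[0,0,-35],"delta_rot":[0,0,0]},{"dp":[0,0,-35],"delta_rot":[0,0,0]},{"dp":[0,0,0],"delta_rot":[0,0,4.5]},{"dp":[0,0,0],"delta_rot":[0,0,0]}]'
python3 -c "
from h import *
togo(cad(0,.0675,.236),180+CY)"
```

```text
time: 29.6
tool_pos: [0.5483, 0.1802, 0.118]
ee_rot: [0.041, 0.999, 0.0, 0.001]
contact_force: [-0.5, 0.3, -0.2]
gripper_width: 0.397
gripper_force: 0.0
time: 30.2
tool_pos: [0.5484, 0.1808, 0.118]
ee_rot: [0.04, 0.999, 0.0, 0.001]
contact_force: [0.0, -0.1, 5.8]
gripper_width: 0.061
gripper_force: 40.4
time: 30.8
tool_pos: [0.548, 0.1807, 0.2383]
ee_rot: [0.08, 0.997, 0.001, 0.001]
contact_force: [0.4, -0.8, -2.2]
gripper_width: 0.064
gripper_force: 39.2
shift [ -65.6 -300.     2.1] after turn [ -65.5 -300.     2.3] turn [ 0.07  0.12 -0.01]
```

```bash

python3 -m crank '[{"dp":[-7.5,-33,0],"delta_rot":[0,0,0]},{"dp":[-7.5,-33,0],"delta_rot":[0,0,0]},{"dp":[-7.5,-33,0],"delta_rot":[0,0,0]},{"dp":[-7.5,-33,0],"delta_rot":[0,0,0]},{"dp":[-7.5,-33,0],"delta_rot":[0,0,0]},{"dp":[-7,-33,0],"delta_rot":[0,0,0]},{"dp":[-7,-33,0],"delta_rot":[0,0,0]},{"dp":[-7,-33,0],"delta_rot":[0,0,0]},{"dp":[-7,-36.5,0],"delta_rot":[0,0,0]},{"dp":[0,0,0],"delta_rot":[0,0,0]}]' >/dev/null
python3 -m crank '[{"dp":[0,0,0],"delta_rot":[0,0,0]},{"dp":[0,0,0],"delta_rot":[0,0,0]}]'
python3 -c "
from h import *
togo(cad(0,.0675,.116),180+CY)
ps=pose();im=robot.get_image('wrist')[:,:,::-1].copy();cv2.imwrite('pics/w7.png',im)
for y in (-.09,-.045,0,.045,.09):print(proj('wrist',[cad(s,y,.078) for s in(-.045,.045)],ps).round().tolist())
print('plates',[proj('wrist',[cad(s,y,.130) for s in(-.05,.05)],ps).round().tolist() for y in (-.0675,-.0225,.0225)])
"
```

```text
time: 32.0
tool_pos: [0.5643, -0.1259, 0.236]
ee_rot: [0.079, 0.997, 0.0, -0.0]
contact_force: [0.1, -0.1, -0.8]
gripper_width: 0.065
gripper_force: 39.5
shift [ -0.5  -0.  120. ] after turn [ -0.4   0.  120. ] turn [ 0.02 -0.06  0.14]
[[98.0, 156.0], [114.0, 276.0]]
[[161.0, 156.0], [172.0, 276.0]]
[[224.0, 156.0], [231.0, 276.0]]
[[288.0, 156.0], [290.0, 276.0]]
[[352.0, 156.0], [350.0, 276.0]]
plates [[[87.0, 154.0], [110.0, 313.0]], [[164.0, 154.0], [179.0, 313.0]], [[242.0, 154.0], [249.0, 313.0]]]
```

View pics/w7.png

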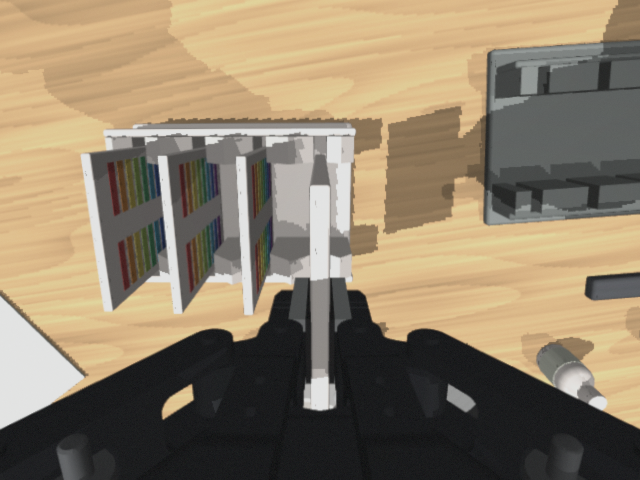

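Three plates seat as predicted (top edges near (87,154)–(109,310), (164,155)–(178,313), (242,155)–(249,313)). Insert the fourth.

```bash

python3 -m crank '[{"dp":[0,-0.5,30],"delta_rot":[0,0,0]},{"dp":[0,0,30],"delta_rot":[0,0,0]},{"dp":[0,0,25],"delta_rot":[0,0,0]},{"dp":[0,0,20],"delta_rot":[0,0,0]},{"dp":[0,0,10],"delta_rot":[0,0,0]},{"dp":[0,0,4],"delta_rot":[0,0,0]},{"dp":[0,0,0],"delta_rot":[0,0,0]},{"dp":[0,0,0],"delta_rot":[0,0,0]}]'
python3 -m crank '[{"dp":[0,0,0],"delta_rot":[0,0,0]},{"dp":[0,0,0],"delta_rot":[0,0,0]},{"dp":[0,0,0],"delta_rot":[0,0,0]},{"dp":[0,0,0],"delta_rot":[0,0,0]}]' 34
python3 -m crank '[{"dp":[0,0,-15],"delta_rot":[0,0,0]},{"dp":[0,0,-35],"delta_rot":[0,0,0]},{"dp":[0,0,-35],"delta_rot":[0,0,0]},{"dp":[0,0,-34],"delta_rot":[0,0,0]},{"dp":[0,0,0],"delta_rot":[0,0,-4.5]},{"dp":[0,0,0],"delta_rot":[0,0,0]}]'
python3 -c "
from h import *
togo(np.r_[.5676,.299,.237])"
```

```text
time: 32.85
tool_pos: [0.565, -0.127, 0.1185]
ee_rot: [0.079, 0.997, -0.0, 0.001]
contact_force: [0.6, 0.4, -0.7]
gripper_width: 0.063
gripper_force: 39.4
time: 33.25
tool_pos: [0.5646, -0.1271, 0.1177]
ee_rot: [0.08, 0.997, 0.0, 0.0]
contact_force: [-1.2, -0.2, 0.2]
gripper_width: 0.397
gripper_force: 0.0
time: 33.85
tool_pos: [0.5649, -0.1272, 0.2385]
ee_rot: [0.04, 0.999, -0.0, 0.001]
contact_force: [-0.0, 0.2, -0.9]
gripper_width: 0.394
gripper_force: 0.0
shift [ 31.3 425.1   1.3] after turn [ 32.3 425.    1.5] turn [-0.02  0.16  0.13]
```

```bash

python3 -m crank '[{"dp":[3,42.5,0],"delta_rot":[0,0,0]},{"dp":[3,42.5,0],"delta_rot":[0,0,0]},{"dp":[3,42.5,0],"delta_rot":[0,0,0]},{"dp":[3,42.5,0],"delta_rot":[0,0,0]},{"dp":[3,42.5,0],"delta_rot":[0,0,0]},{"dp":[3,42.5,0],"delta_rot":[0,0,0]},{"dp":[3,42.5,0],"delta_rot":[0,0,0]},{"dp":[3,42.5,0],"delta_rot":[0,0,0]},{"dp":[3,42.5,0],"delta_rot":[0,0,0]},{"dp":[5,42.5,0],"delta_rot":[0,0,0]}]' 50 >/dev/null
python3 -m crank '[{"dp":[0,0,0],"delta_rot":[0,0,0]},{"dp":[0,0,0],"delta_rot":[0,0,0]},{"dp":[0,0,0],"delta_rot":[0,0,0]}]'
python3 -c "
from h import *
togo(np.r_[.5676,.300,.118]);t=robot.get_image('top')[:,:,::-1]
cv2.imwrite('pics/t3.png',cv2.resize(t[190:325,360:500],None,fx=4.4,fy=4.4,interpolation=2))
print([(proj('top',[cad(s,y,.130) for s in(-.05,.05)])-[360,190]).dot(4.4).round().tolist() for y in (-.0675,-.0225,.0225,.0675)])"
```

```text
time: 35.15
tool_pos: [0.5669, 0.2983, 0.2362]
ee_rot: [0.041, 0.999, -0.0, -0.0]
contact_force: [0.4, 0.2, 0.6]
gripper_width: 0.587
gripper_force: 0.0
shift [ -0.6   1.8 118.2] after turn [ -0.6   1.8 118.2] turn [-0.03 -0.03 -0.02]
[[[451.0, 477.0], [489.0, 261.0]], [[353.0, 454.0], [392.0, 238.0]], [[253.0, 431.0], [295.0, 215.0]], [[154.0, 408.0], [198.0, 193.0]]]
```

View pics/t3.png

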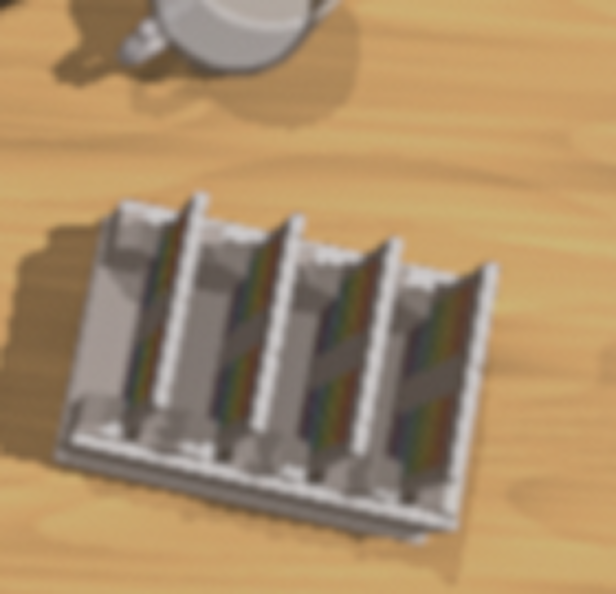

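All four plates stand seated, with top edges at (200,195), (296,217), (394,240) and (492,264), as predicted. Now return the knob.

```bash
python3 -m crank '[{"dp":[-0.6,1.4,40],"delta_rot":[0,0,0]},{"dp":[0,0,40],"delta_rot":[0,0,0]},{"dp":[0,0,28],"delta_rot":[0,0,0]},{"dp":[0,0,10],"delta_rot":[0,0,0]},{"dp":[0,0,0],"delta_rot":[0,0,0]},{"dp":[0,0,0],"delta_rot":[0,0,0]}]'
python3 -m crank '[{"dp":[0,0,0],"delta_rot":[0,0,0]},{"dp":[0,0,0],"delta_rot":[0,0,0]},{"dp":[0,0,0],"delta_rot":[0,0,0]},{"dp":[0,0,0],"delta_rot":[0,0,0]},{"dp":[0,0,0],"delta_rot":[0,0,0]},{"dp":[0,0,0],"delta_rot":[0,0,0]}]' 25 60
python3 -m crank '[{"dp":[0,0,-6],"delta_rot":[0,0,0]},{"dp":[0,0,-6],"delta_rot":[0,0,0]},{"dp":[0,0,-6],"delta_rot":[0,0,0]},{"dp":[0,0,0],"delta_rot":[0,0,0]},{"dp":[0,0,0],"delta_rot":[0,0,0]}]'
python3 -m crank '[{"dp":[10,0,0],"delta_rot":[0,0,0]},{"dp":[10,0,0],"delta_rot":[0,0,0]},{"dp":[10,0,0],"delta_rot":[0,0,0]},{"dp":[10,0,0],"delta_rot":[0,0,0]},{"dp":[10,0,0],"delta_rot":[0,0,0]},{"dp":[10,0,0],"delta_rot":[0,0,0]},{"dp":[10,0,0],"delta_rot":[0,0,0]},{"dp":[10,0,0],"delta_rot":[0,0,0]},{"dp":[0,0,0],"delta_rot":[0,0,0]},{"dp":[0,0,0],"delta_rot":[0,0,0]}]'
python3 -c "
from h import *
togo(np.r_[.4879,.306,.1182])"
```

```text
time: 35.8
tool_pos: [0.5684, 0.3002, 0.1203]
ee_rot: [0.041, 0.999, 0.001, 0.001]
contact_force: [-0.1, -0.5, -0.1]
gripper_width: 0.586
gripper_force: 0.0
time: 36.4
tool_pos: [0.5686, 0.3, 0.1211]
ee_rot: [0.041, 0.999, 0.0, 0.002]
contact_force: [-0.7, -6.2, 5.5]
gripper_width: 0.393
gripper_force: 59.8
time: 36.9
tool_pos: [0.5677, 0.3001, 0.1367]
ee_rot: [0.041, 0.999, -0.0, 0.0]
contact_force: [0.7, -4.8, -4.2]
gripper_width: 0.39
gripper_force: 60.0
time: 37.9
tool_pos: [0.487, 0.3066, 0.1365]
ee_rot: [0.04, 0.999, -0.0, -0.001]
contact_force: [-1.4, -5.3, -4.1]
gripper_width: 0.389
gripper_force: 60.4
shift [-0.9 -0.5 18.3] after turn [-0.9 -0.5 18.3] turn [-0.06 -0.07  0.08]
```

```bash
python3 -m crank '[{"dp":[-0.8,0,6],"delta_rot":[0,0,0]},{"dp":[0,0,6],"delta_rot":[0,0,0]},{"dp":[0,0,6],"delta_rot":[0,0,0]},{"dp":[0,0,0],"delta_rot":[0,0,0]},{"dp":[0,0,0],"delta_rot":[0,0,0]},{"dp":[0,0,0],"delta_rot":[0,0,0]}]'
python3 -m crank '[{"dp":[0,0,0],"delta_rot":[0,0,0]},{"dp":[0,0,0],"delta_rot":[0,0,0]},{"dp":[0,0,0],"delta_rot":[0,0,0]},{"dp":[0,0,0],"delta_rot":[0,0,0]}]' 50
python3 -m crank '[{"dp":[0,0,-20],"delta_rot":[0,0,0]},{"dp":[0,0,-40],"delta_rot":[0,0,0]},{"dp":[0,0,-40],"delta_rot":[0,0,0]},{"dp":[0,-40,0],"delta_rot":[0,0,0]},{"dp":[20,-40,0],"delta_rot":[0,0,0]},{"dp":[20,-15,0],"delta_rot":[0,0,0]},{"dp":[0,0,0],"delta_rot":[0,0,0]},{"dp":[0,0,0],"delta_rot":[0,0,0]}]'
python3 -c "
from h import *
ps=pose();im=robot.get_image('wrist')[:,:,::-1];s=robot.get_image('scene')[:,:,::-1]
cv2.imwrite('pics/fin.png',np.hstack([cv2.resize(im,(400,300)),s[100:400,150:550]]))
print((proj('wrist',[rack(-.07+a*.012,.165+b*.017,.132) for a,b in((-1,-1),(-1,1),(1,1),(1,-1))],ps)/1.6).round())"
```

```text
time: 38.5
tool_pos: [0.4895, 0.3064, 0.121]
ee_rot: [0.041, 0.999, 0.0, 0.002]
contact_force: [0.2, -9.1, 10.1]
gripper_width: 0.388
gripper_force: 62.0
time: 38.9
tool_pos: [0.4886, 0.3072, 0.1184]
ee_rot: [0.04, 0.999, 0.0, -0.0]
contact_force: [0.4, 0.3, -0.1]
gripper_width: 0.587
gripper_force: 0.0
time: 39.7
tool_pos: [0.4413, 0.2155, 0.2188]
ee_rot: [0.041, 0.999, 0.0, 0.0]
contact_force: [0.1, 0.1, -0.5]
gripper_width: 0.586
gripper_force: 0.0
[[282. 182.]
 [319. 182.]
 [315. 205.]
 [280. 206.]]
```

View pics/fin.png

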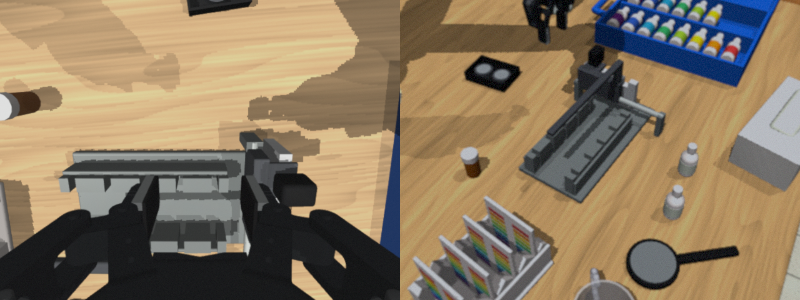

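The knob's top face lower edge is at about (280–315, 205), as predicted for the shut notch and fully down. All four plates stand in the caddy and the bystanders are untouched.

```bash
python3 -c "
from rig import robot
print(robot.finish_job())"
```

```text
the job is handed in; nothing more can be done
None
```

The job is handed in: all four plates that were in the rack stand fully down, each in its own caddy slot. The keeper knob is back down in the shut notch, and nothing else on the table appeared to have moved in my last look; the hand-in call gave no verdict.

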